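# Hold the inspection lamp over the specimen slide

## Task

Pick up the hand-held inspection lamp by its handle, lift it over the rack of stoppered tubes, and hold it level over the specimen on the rectangular glass slide (not the one in the round dish), its hood centred on the slide, lined up lengthwise with it (either way round), and about 15 mm above the glass. The specimens are freshly mounted, so nothing may touch either stage, and nothing else on the bench may be knocked out of place. Finish while still holding the lamp there, steady in the gripper: do not put it down or let go.

Things in the scene. Friction and masses are not known exactly. Their poses are not given: they have to be found in the camera images.
- lamp: Hand-held lamp, loose, 0.2-0.4 kg, upright on its dock. White hood 100 (x) x 50 (y) x 32 mm high, open underneath (walls 4 mm). Above it a black grip bar 90 mm long (x), 24 mm thick (y), 58 to 84 mm above the rim, on two end posts (at x = +-36 mm), open space between bar and hood: pinch the bar across its 24 mm. Origin: centre of the hood's lower rim; z up. Both ends alike.
- dock: Grey flat charging dock, fixed, 130 x 78 x 8 mm; the lamp merely stands on its flat top within 5 mm and 0.1 rad of its centre and direction. Origin: centre of its underside, x along its length.
- slide_stage: Target stage: low grey block 110 (x) x 60 (y) x 18 mm, fixed to the bench, with a flat rectangular glass slide on its top (18 mm of its +x end is frosted white) and a small brown specimen (10 x 6 mm, 3 mm high) in the middle of the slide. Origin: centre of its underside, x along its length, z up. Do not touch.
- slide_top (a point): Centre of the slide's upper face, 20 mm above the bench; the slide is 76 mm long (x) by 26 mm wide (y); z up.
- dish_stage: The other stage, not the target: the same grey block, but with a round glass dish 50 mm across and 10 mm high on it (top 28 mm above the bench). Origin: centre of its underside. Fixed. Do not touch.
- tube_rack: White wire rack, 220 mm long (x) by 76 mm wide (y), with twelve red-stoppered glass tubes that stay in it; the stoppers' tops are 125 mm above the bench. Loose, about 0.9 kg; it stands between the lamp and the stages. Origin: centre of its underside, z up.
- microtube_rack: Blue block 90 x 66 mm with small capped tubes, 47 mm high in all, loose, beyond the far end of the tube rack. Origin: centre of its underside.
- beaker: Empty glass beaker, 66 mm across, 85 mm high, loose, to the right of the stages. Origin: centre of its underside.
- reagent_bottle: Amber bottle, 60 mm across, 130 mm high, loose, at the back left. Origin: centre of its underside.
- forceps: Steel forceps, 125 mm long (x), about 14 mm wide, 6 mm high, loose, lying between the tube rack and the stages. Origin: near its middle, on the bench.
Mind the look-alikes: they are no part of the job. What is shaped like the lamp but pink or red is not meant. Leave any blue look-alike of the tube_rack alone.

How it is judged:
On the way:
1. the lamp is carried over the tube rack's line, its rim higher than the stoppers (height (world z) of lamp above 0.126 m and y of lamp in the frame of tube_rack between -0.06 and 0.06 m and contact force between lamp and the fingers above 0.5 N).
At the end, for the whole second after the job is handed in: Lamp held still in the fingers, touching no stage: rim centre within 10 mm sideways of the slide centre and 5 to 28 mm above the glass, lengthwise within 0.15 rad (either way), tilt under 0.12 rad; tube rack, microtube rack, beaker, bottle, forceps moved under 20 mm (horizontal distance between lamp and slide_top below 0.01 m and z of lamp in the frame of slide_top between 0.005 and 0.028 m and angle between the x axis of lamp and the x axis of slide_stage, either way round below 0.15 rad and angle between lamp's own z axis and vertical below 0.12 rad and contact force between lamp and the fingers above 0.5 N and contact force between lamp and slide_stage below 0.1 N and linear speed of lamp below 0.03 m/s and angular speed of lamp below 0.2 rad/s and distance of each of tube_rack, microtube_rack, beaker, reagent_bottle, forceps from where it was at the start of the episode below 0.02 m); the arm keeps its last pose, push and grip.
It fails at once if something touches the slide stage (contact force between anything else and slide_stage above 0.3 N).
It fails at once if something touches the dish stage (contact force between anything else and dish_stage above 0.3 N).
It fails at once if the tube rack, microtube rack, beaker, bottle or forceps is knocked out of place (over 20 mm) or over (distance of any of tube_rack, microtube_rack, beaker, reagent_bottle, forceps from where it was at the start of the episode above 0.02 m or angle between any of tube_rack, microtube_rack, beaker, reagent_bottle, forceps's own z axis and vertical above 0.3 rad).
It also fails if it takes over 40 s, if anything falls off the work surface, if the arm or the gripper's body presses on something with over 40 N, if the wrist force passes 120 N, or if a joint passes its speed limit or range.

## Robot

A 7-joint arm with a two-finger parallel gripper is mounted at the origin on the work surface. World frame = base frame: x ahead of the robot, y to its left, z up, the work surface at z = 0. Lengths are in m, angles in rad, forces in N, time in s.
With the tool pointing down it reaches from about 0.375 to 0.925 m from the base axis. Payload 3.1 kg.
Tool frame: the origin (TCP) lies between the finger pads; the fingertips stand 14 mm ahead of it and the grasp point (between the pads) lies 5 mm behind it (arm.tip_extent is the distance from the TCP to the fingertips, in m); z points along the fingers, y is the direction in which the jaws open and shut (so a half turn about z gives the same grasp; the last joint's range is limited). The gripper opens to 85 mm and grips with 20 to 120 N. Pads are 22 mm wide; open, the fingers measure 114 mm over their backs; the gripper's body (76 mm by 85 mm) begins 54 mm behind the grasp point. The pads swing forward as they close: fully open they stand 13 mm farther back than shut.
Start: joints at [1.147, 0.383, 0.044, 1.598, -0.018, 1.161, -0.05], TCP at [0.208, -0.616, 0.245] pointing down, gripper open.
Joint ranges: [-2.61, 2.61], [-0.41, 2.15], [-1.48, 1.57], [0, 2.5], [-1.57, 4.71], [0.05, 1.97], [-2.85, 2.85]. Speed limits (rad/s): [2.79, 2.79, 3.14, 3.14, 3.14, 3.14, 3.14].

## Interface

Orientations are given as a 3x3 rotation matrix whose columns are the frame's x, y, z axes.
In Python, from workcell import arm gives the robot as it stands. The module is installed in compiled form; this text tells all that it offers.
- The arm moves only by the tool jog_arm, never from a script. Its argument "steps" is a list of rows, each an object with "grip": the closure, from -1 (fully open) to 1 (shut); "travel": the shift along the world's x, y, z in units of 25 mm (1.0 is 25 mm), a list of three; "yaw": the turn about the world's z in units of 5 degrees (1.0 is 5 degrees). A call has 1 to 12 rows; each row is the pose to reach, as a shift and turn from the pose commanded when the call began; what a row does not reach only later rows make up. A row lasts 1/12 s, in which the tool goes at most 41.7 mm and 7.16 degrees, less where a joint would pass 70% of its speed; a pose out of reach is approached as far as the arm can. A call with a gripper value outside its range is refused whole. The fingers move at their own pace and stop on an object; "squeeze" is the grip in N (left out, the last holds). Time passes only in rows, so rows that repeat a pose let the fingers close. It gives the time, the measured TCP pose, the force and the opening at its end, in the units of the state.
- arm.sense(): the state, without advancing time (a new reading comes with each control period).
- arm.get_image(name): name is "scene" or "top"; returns a dict with "color" (480x640x3 uint8, blue, green, red), "intrinsics" (3x3 intrinsics, pixels), "world_from_camera" (4x4, takes a point from camera to world coordinates). Camera axes: x right, y down, z forward; pixel columns grow to the right and rows downward; lengths in m; the calibration is good to about 2 mm. A picture is of the moment at which its call begins. There is no depth.
- arm.hand_in(): hands the job in, once; it reports no verdict.
The state is a dict: "time_s": time; "q": joint angles; "joint_vel": joint speeds; "tau": joint torques, N m; "position": TCP position; "ee_rot": TCP orientation; "force": force on the tool from outside, world axes, zero at the start; "wrist_torque": the same for the moment, N m; "grip_width": finger opening in m.
Only numpy, scipy, OpenCV 4.12 (cv2) and the standard library are available. Lean on these libraries where they do the work, as an engineer would, in place of code of your own. Each camera call takes 0.05 s, during which the arm holds its last target.

## Working session

There is one attempt and no reset: what is moved stays moved. The work goes in short steps, Python scripts to look and compute and a tool call to move; the robot and the scene stay as the last step left them, time stands still between calls to the robot, and variables do not carry over. Pictures are saved under pics/ and viewed, and the job is handed in when it is done.

Besides the shell and the picture viewer there is one more tool, called after "Call:" as name(argument=value, ...) on one line, values as JSON. jog_arm: Moves the arm, as the interface text tells. Its arguments: {"type":"object","properties":{"steps":{"type":"array","items":{"type":"object","properties":{"grip":{"type":"number"},"travel":{"type":"array","items":{"type":"number"}},"yaw":{"type":"number"}}}},"squeeze":{"type":"number"}},"required":["steps"]}

```bash
mkdir -p pics; python3 - <<'E'
from workcell import arm
import cv2,numpy as np
s=arm.sense();print({k:np.round(v,3).tolist() for k,v in s.items()})
for n in("scene","top"):
    d=arm.get_image(n);cv2.imwrite(f"pics/{n}0.png",d["color"]);np.savez(f"{n}.npz",K=d["intrinsics"],T=d["world_from_camera"]);print(n,d["intrinsics"].round(1).tolist(),d["world_from_camera"].round(3).tolist())
E
```

```text
{'time_s': 0.0, 'q': [1.147, 0.384, 0.044, 1.6, -0.018, 1.161, -0.05], 'joint_vel': [-0.0, 0.0, 0.0, -0.001, -0.001, 0.001, 0.001], 'tau': [-0.0, -43.346, 1.024, -24.951, 0.01, 0.011, 0.0], 'position': [0.208, -0.615, 0.244], 'ee_rot': [[0.947, 0.32, -0.001], [0.32, -0.947, 0.002], [-0.0, -0.003, -1.0]], 'force': [-0.379, -0.6, 0.102], 'wrist_torque': [-0.047, -0.012, -0.012], 'grip_width': 0.085}
scene [[458.1, 0.0, 323.7], [0.0, 458.1, 244.7], [0.0, 0.0, 1.0]] [[-0.794, 0.316, -0.519, 1.077], [0.607, 0.41, -0.681, 0.68], [-0.002, -0.856, -0.517, 0.589], [0.0, 0.0, 0.0, 1.0]]
top [[533.5, 0.0, 309.5], [0.0, 533.5, 239.1], [0.0, 0.0, 1.0]] [[-0.006, -0.98, 0.197, 0.348], [-1.0, 0.009, 0.011, -0.042], [-0.012, -0.197, -0.98, 1.134], [0.0, 0.0, 0.0, 1.0]]
```

View pics/scene0.png

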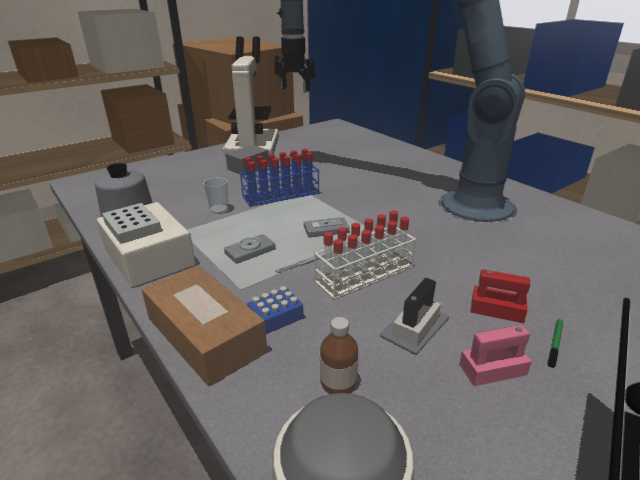

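View pics/top0.png

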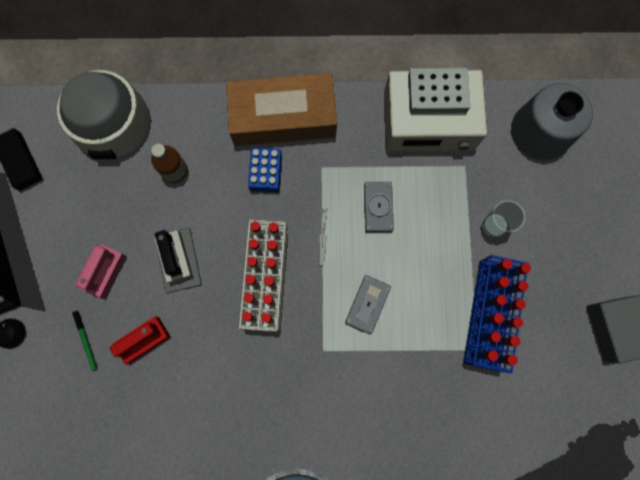

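The overview shows the white/black lamp on its dock at top px (175,256), the slide stage at (369,304), the dish stage at (379,206), the tube rack at (263,275) and the forceps at (323,237). Next I'll enlarge the crops.

```bash
python3 - <<'E'
import cv2
t=cv2.imread("pics/top0.png");s=cv2.imread("pics/scene0.png")
cv2.imwrite("pics/lampT.png",cv2.resize(t[220:300,140:220],None,fx=7,fy=7,interpolation=cv2.INTER_CUBIC))
cv2.imwrite("pics/slideT.png",cv2.resize(t[265:345,330:410],None,fx=7,fy=7,interpolation=cv2.INTER_CUBIC))
cv2.imwrite("pics/lampS.png",cv2.resize(s[270:355,375:460],None,fx=7,fy=7,interpolation=cv2.INTER_CUBIC))
E
```

```text
(no output)
```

View pics/lampT.png

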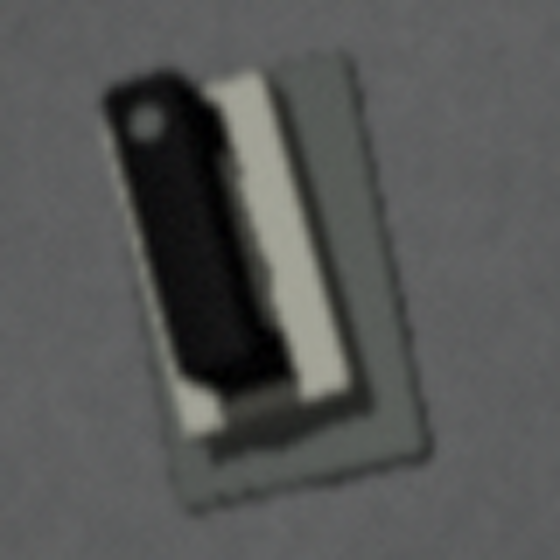

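View pics/slideT.png

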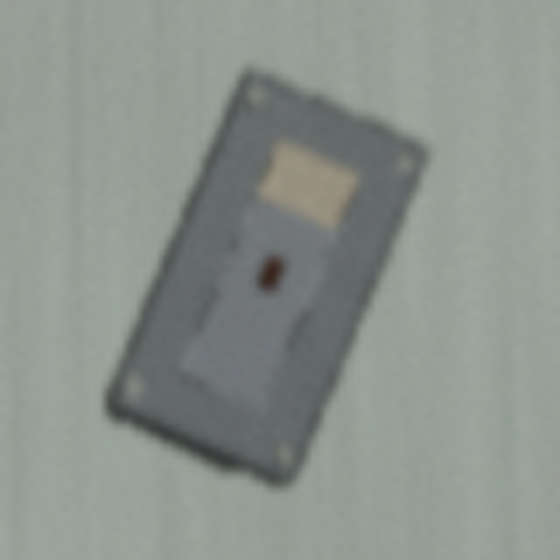

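View pics/lampS.png

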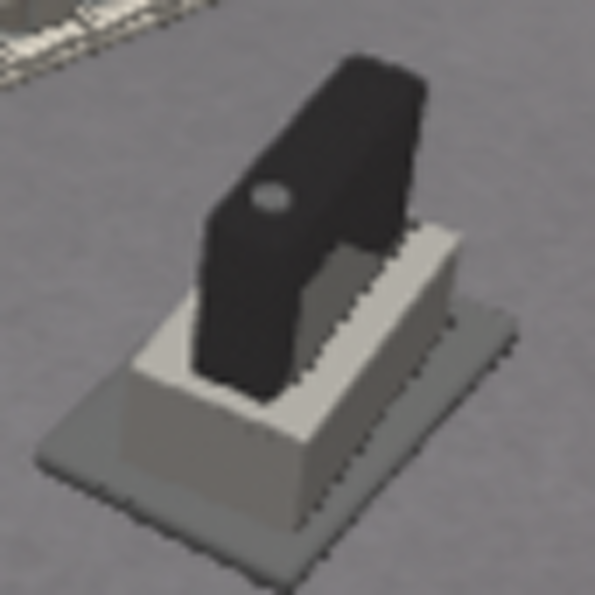

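```bash
cat > h.py <<'E'
import numpy as np
from scipy.optimize import least_squares
C={n:(lambda z:(z["K"],z["T"]))(np.load(n+".npz")) for n in("scene","top")}
def proj(n,P):
    K,T=C[n];p=(np.asarray(P)-T[:3,3])@T[:3,:3];p=p@K.T;return p[:,:2]/p[:,2:]
def fit(obs,x0,free_z=False,z0=0):
    def r(p):
        c,s=np.cos(p[2]),np.sin(p[2]);R=np.array([[c,-s,0],[s,c,0],[0,0,1]]);o=[]
        for n,m,u in obs:o.append((proj(n,[R@np.array(m)+[p[0],p[1],p[3] if free_z else z0]])-u).ravel())
        return np.concatenate(o)
    s=least_squares(r,x0,loss='soft_l1');return s.x,r(s.x).reshape(-1,2).round(1).tolist()
def un(u,v,f,off):return np.array([(u+.5)/f-.5+off[0],(v+.5)/f-.5+off[1]])
E
python3 - <<'E'
from h import *
t=lambda u,v:un(u,v,7,(140,220)); s=lambda u,v:un(u,v,7,(375,270)); w=lambda u,v:un(u,v,7,(330,265))
a,b,h=.05,.025,.032
T=[("top",(a,-b,h),t(265,70)),("top",(-a,-b,h),t(352,390)),("top",(-a,b,h),t(185,435))]
S=[("scene",(a,b,h),s(305,440)),("scene",(-a,b,h),s(463,235)),("scene",(a,-b,h),s(130,365)),("scene",(a,b,0),s(297,530)),("scene",(a,-b,0),s(125,460))]
for o in(T,S,T+S):print(fit(o,[.35,.2,.2],z0=.008))
p,q=.055,.03
o=[("top",(p,q,.018),w(250,70)),("top",(p,-q,.018),w(428,152)),("top",(-p,-q,.018),w(290,478)),("top",(-p,q,.018),w(110,398))]
print(fit(o,[.45,-.15,-.3])); print(fit(o+[("top",(0,0,.0225),w(271,273))],[.45,-.15,-.3]))
# tube rack approx: plane intersections
K,Tm=C["top"]
def pl(u,v,z):
    d=Tm[:3,:3]@np.linalg.inv(K)@[u,v,1];return (Tm[:3,3]+d*(z-Tm[2,3])/d[2]).round(3)
print([pl(*x,.125).tolist() for x in((256,227),(275,228),(247,318),(268,318))])
E
```

```text
(array([0.5354673 , 0.25748096, 0.2921511 ]), [[0.2, 0.2], [-0.3, -0.4], [0.1, 0.2]])
(array([0.53574101, 0.2570104 , 0.31383306]), [[0.6, -0.1], [0.1, -0.2], [0.0, -0.0], [-0.2, 0.6], [-0.6, -0.3]])
(array([0.53551145, 0.25742265, 0.30224299]), [[-0.0, 0.1], [-0.1, -0.7], [0.4, 0.3], [0.5, -0.1], [0.6, 0.0], [0.1, -0.2], [-0.3, 0.6], [-0.5, -0.4]])
(array([ 0.43466871, -0.15039629, -0.430902  ]), [[-0.0, -0.8], [0.9, -0.9], [0.1, 1.2], [-1.0, 0.5]])
(array([ 0.4345465 , -0.15036877, -0.43104388]), [[-0.0, -0.8], [0.9, -0.8], [0.0, 1.3], [-1.0, 0.6], [0.0, -0.1]])
[[0.576, 0.073, 0.125], [0.573, 0.036, 0.125], [0.401, 0.088, 0.125], [0.401, 0.048, 0.125]]
```

```bash
python3 - <<'E'
import cv2
s=cv2.imread("pics/scene0.png")
cv2.imwrite("pics/slideS.png",cv2.resize(s[200:250,290:360],None,fx=10,fy=10,interpolation=cv2.INTER_CUBIC))
E
```

```text
(no output)
```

View pics/slideS.png

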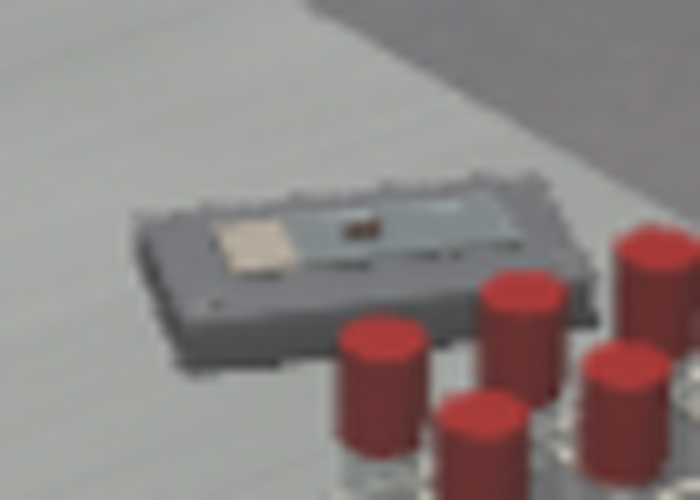

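```bash
python3 - <<'E'
from h import *
s=lambda u,v:un(u,v,10,(290,200)); w=lambda u,v:un(u,v,7,(330,265))
p,q=.055,.03
S=[("scene",(p,-q,.018),s(138,215)),("scene",(p,q,.018),s(175,325)),("scene",(-p,q,.018),s(597,272)),("scene",(-p,-q,.018),s(545,180)),("scene",(0,0,.0215),s(362,230))]
o=[("top",(p,q,.018),w(250,70)),("top",(p,-q,.018),w(428,152)),("top",(-p,-q,.018),w(290,478)),("top",(-p,q,.018),w(110,398)),("top",(0,0,.0225),w(271,273))]
for x in(S,S+o):print(fit(x,[.45,-.15,-.3]))
from workcell import arm
r=arm.sense();R=r["ee_rot"];print(np.degrees(np.arctan2(R[1,1],R[0,1])), r["position"])
E
```

```text
(array([ 0.43748474, -0.14962816, -0.45042995]), [[-0.1, -0.2], [0.0, -0.2], [0.1, 0.7], [-0.3, -0.7], [0.2, 0.4]])
(array([ 0.43550116, -0.15059527, -0.43294504]), [[0.1, -0.4], [0.7, -0.4], [0.6, 0.2], [-0.2, -1.2], [0.6, 0.0], [0.1, -1.2], [1.1, -1.2], [0.1, 0.8], [-0.9, 0.1], [0.1, -0.6]])
-71.33196748204858 [ 0.20776289 -0.61502489  0.24399285]
```

```bash
python3 - <<'E'
from h import *
import cv2
def pl(n,u,v,z):
    K,Tm=C[n];d=Tm[:3,:3]@np.linalg.inv(K)@[u,v,1];return (Tm[:3,3]+d*(z-Tm[2,3])/d[2]).round(3)
print("scope base scene",pl("scene",245,172,0),pl("scene",275,150,0.02),pl("scene",225,145,0.02))
print("scope top-cam", [pl("top",u,v,z).tolist() for u,v,z in((590,305,.1),(608,362,.0),(590,305,.3),(608,362,.3))])
s=cv2.imread("pics/scene0.png")
cv2.imwrite("pics/scope.png",cv2.resize(s[0:190,190:350],None,fx=3,fy=3,interpolation=cv2.INTER_CUBIC))
E
```

```text
scope base scene [ 0.409 -0.633  0.   ] [ 0.242 -0.707  0.02 ] [ 0.361 -0.869  0.02 ]
scope top-cam [[0.423, -0.567, 0.1], [0.313, -0.642, 0.0], [0.408, -0.465, 0.3], [0.322, -0.483, 0.3]]
```

View pics/scope.png

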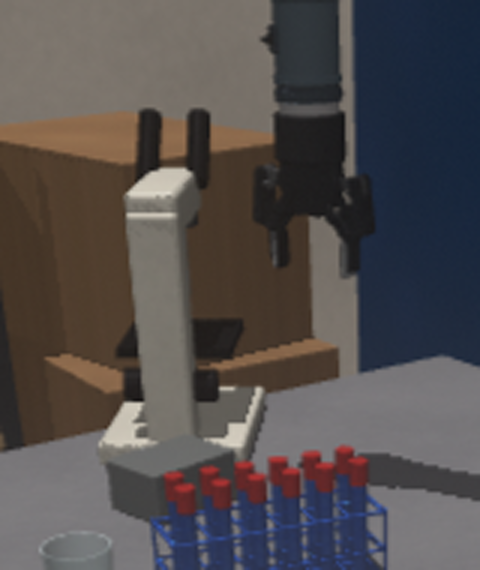

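Call:
jog_arm(steps=[{"grip":-1,"travel":[0,0.5,1.0],"yaw":0},{"grip":-1,"travel":[0.3,1.5,1.6],"yaw":0},{"grip":-1,"travel":[0.8,2.9,1.8],"yaw":0},{"grip":-1,"travel":[1.3,4.2,1.8],"yaw":0},{"grip":-1,"travel":[1.8,5.5,1.8],"yaw":0},{"grip":-1,"travel":[2.3,6.8,1.8],"yaw":0},{"grip":-1,"travel":[2.8,8.1,1.8],"yaw":0},{"grip":-1,"travel":[3.3,9.4,1.8],"yaw":0},{"grip":-1,"travel":[3.8,10.7,1.8],"yaw":0},{"grip":-1,"travel":[4.3,12,1.8],"yaw":0},{"grip":-1,"travel":[4.8,13.3,1.8],"yaw":-0.1},{"grip":-1,"travel":[5.3,14.6,1.8],"yaw":-0.28}], squeeze=60)

```text
time_s: 1.1
position: [0.3404, -0.2489, 0.2899]
ee_rot: [[0.955, 0.296, -0.001], [0.296, -0.955, 0.0], [-0.001, -0.0, -1.0]]
force: [-0.0, -0.7, 0.6]
grip_width: 0.0855
```

Call:
jog_arm(steps=[{"grip":-1,"travel":[0.5,1.3,0],"yaw":0},{"grip":-1,"travel":[1.0,2.6,0],"yaw":0},{"grip":-1,"travel":[1.5,3.9,0],"yaw":0},{"grip":-1,"travel":[2.0,5.2,0],"yaw":0},{"grip":-1,"travel":[2.5,6.5,0],"yaw":0},{"grip":-1,"travel":[3.0,7.8,0],"yaw":0},{"grip":-1,"travel":[3.5,9.1,0],"yaw":0},{"grip":-1,"travel":[4.0,10.4,0],"yaw":0},{"grip":-1,"travel":[4.5,11.7,0],"yaw":0},{"grip":-1,"travel":[5.0,13.0,0],"yaw":0},{"grip":-1,"travel":[5.5,14.3,0],"yaw":0},{"grip":-1,"travel":[6.0,15.6,0],"yaw":0}])

```text
time_s: 2.1
position: [0.4906, 0.1405, 0.29]
ee_rot: [[0.955, 0.296, -0.0], [0.296, -0.955, -0.001], [-0.0, 0.0, -1.0]]
force: [0.4, -0.3, 0.9]
grip_width: 0.0851
```

Call:
jog_arm(steps=[{"grip":-1,"travel":[0.5,1.3,0],"yaw":0},{"grip":-1,"travel":[1.0,2.6,0],"yaw":0},{"grip":-1,"travel":[1.4,3.7,0],"yaw":0},{"grip":-1,"travel":[1.7,4.4,-0.5],"yaw":0},{"grip":-1,"travel":[1.8,4.74,-1.5],"yaw":0},{"grip":-1,"travel":[1.8,4.74,-2.5],"yaw":0},{"grip":-1,"travel":[1.8,4.74,-3.5],"yaw":0},{"grip":-1,"travel":[1.8,4.74,-4.2],"yaw":0},{"grip":-1,"travel":[1.8,4.74,-4.4],"yaw":0},{"grip":-1,"travel":[1.8,4.74,-4.4],"yaw":0},{"grip":-1,"travel":[1.8,4.74,-4.4],"yaw":0}])

```text
time_s: 3.02
position: [0.5358, 0.2578, 0.1807]
ee_rot: [[0.955, 0.297, 0.0], [0.297, -0.955, 0.0], [0.0, -0.0, -1.0]]
force: [0.7, 1.1, -0.5]
grip_width: 0.0852
```

```bash
python3 - <<'E'
from workcell import arm
import cv2,numpy as np
for n,(r0,r1,c0,c1) in(("scene",(200,360,350,500)),("top",(180,300,120,240))):
    d=arm.get_image(n);cv2.imwrite(f"pics/{n}1.png",d["color"]);cv2.imwrite(f"pics/{n}1c.png",cv2.resize(d["color"][r0:r1,c0:c1],None,fx=3.5,fy=3.5,interpolation=cv2.INTER_CUBIC))
s=arm.sense();print(s["time_s"],s["position"].round(4),s["ee_rot"].round(3).tolist(),s["q"].round(2))
E
```

```text
3.1167 [0.5366 0.2584 0.182 ] [[0.955, 0.297, 0.003], [0.297, -0.955, 0.001], [0.003, -0.0, -1.0]] [ 0.09  0.45 -0.75  1.76  0.35  1.06 -2.06]
```

View pics/scene1c.png

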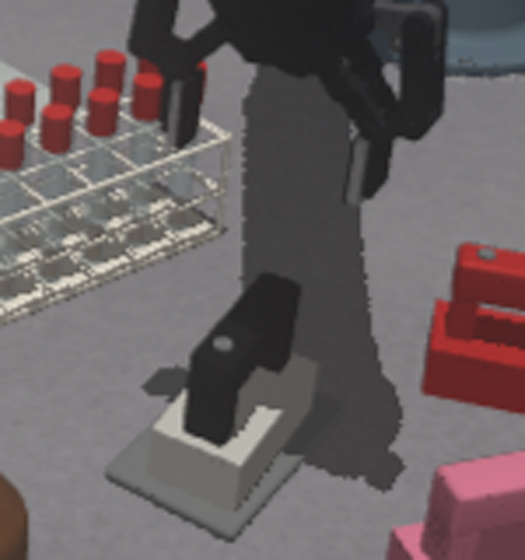

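View pics/top1c.png

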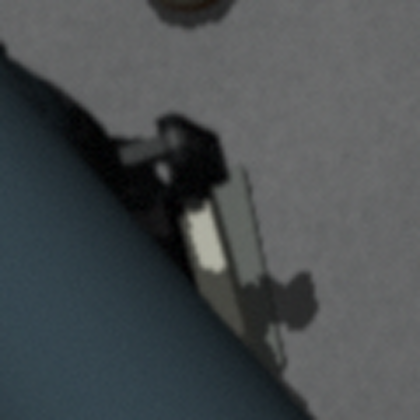

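Both fingers straddle the bar, at about scene-crop px (180,110) and (365,165), with the bar at (245,330). I'll descend and grip.

Call:
jog_arm(steps=[{"grip":-1,"travel":[0,0,-0.6],"yaw":0},{"grip":-1,"travel":[0,0,-1.4],"yaw":0},{"grip":-1,"travel":[0,0,-2.2],"yaw":0},{"grip":-1,"travel":[0,0,-3.0],"yaw":0},{"grip":-1,"travel":[0,0,-3.6],"yaw":0},{"grip":-1,"travel":[0,0,-4.0],"yaw":0},{"grip":-1,"travel":[0,0,-4.2],"yaw":0},{"grip":-1,"travel":[0,0,-4.2],"yaw":0},{"grip":-1,"travel":[0,0,-4.2],"yaw":0}])

```text
time_s: 3.87
position: [0.5362, 0.2582, 0.076]
ee_rot: [[0.955, 0.297, 0.001], [0.297, -0.955, 0.001], [0.001, -0.0, -1.0]]
force: [-0.4, 0.3, 0.1]
grip_width: 0.0854
```

Call:
jog_arm(steps=[{"grip":0,"travel":[0,0,0],"yaw":0},{"grip":0.2,"travel":[0,0,0],"yaw":0},{"grip":0.4,"travel":[0,0,0],"yaw":0},{"grip":0.6,"travel":[0,0,0],"yaw":0},{"grip":0.8,"travel":[0,0,0],"yaw":0},{"grip":1,"travel":[0,0,0],"yaw":0},{"grip":1,"travel":[0,0,0],"yaw":0},{"grip":1,"travel":[0,0,0],"yaw":0},{"grip":1,"travel":[0,0,0],"yaw":0},{"grip":1,"travel":[0,0,0],"yaw":0}])

```text
time_s: 4.7
position: [0.5358, 0.258, 0.0757]
ee_rot: [[0.955, 0.297, 0.001], [0.297, -0.955, 0.0], [0.001, -0.0, -1.0]]
force: [-1.1, 0.4, 3.5]
grip_width: 0.0234
```

Call:
jog_arm(steps=[{"grip":1,"travel":[0,0,0.2],"yaw":0},{"grip":1,"travel":[0,0,0.6],"yaw":0},{"grip":1,"travel":[0,0,1.2],"yaw":0},{"grip":1,"travel":[0,0,2.0],"yaw":0},{"grip":1,"travel":[0,0,2.8],"yaw":0},{"grip":1,"travel":[0,0,3.6],"yaw":0},{"grip":1,"travel":[0,0,4.4],"yaw":0},{"grip":1,"travel":[0,0,5.2],"yaw":0},{"grip":1,"travel":[0,0,5.9],"yaw":0},{"grip":1,"travel":[0,0,6.3],"yaw":0},{"grip":1,"travel":[0,0,6.4],"yaw":0},{"grip":1,"travel":[0,0,6.4],"yaw":0}], squeeze=80)

```text
time_s: 5.7
position: [0.5358, 0.2578, 0.2362]
ee_rot: [[0.955, 0.297, 0.002], [0.297, -0.955, 0.0], [0.002, 0.0, -1.0]]
force: [-0.4, 0.2, -2.9]
grip_width: 0.0226
```

```bash
python3 - <<'E'
from workcell import arm
import cv2,numpy as np
d=arm.get_image("scene");cv2.imwrite("pics/scene2.png",d["color"]);cv2.imwrite("pics/scene2c.png",cv2.resize(d["color"][190:310,370:490],None,fx=5,fy=5,interpolation=cv2.INTER_CUBIC))
s=arm.sense();print(s["time_s"],s["position"].round(4),s["grip_width"],s["force"],s["wrist_torque"])
E
```

```text
5.75 [0.5352 0.2573 0.2349] 0.023019253709916223 [-0.04417326 -0.03985557 -3.66842628] [0.03497428 0.07034357 0.01648677]
```

View pics/scene2c.png

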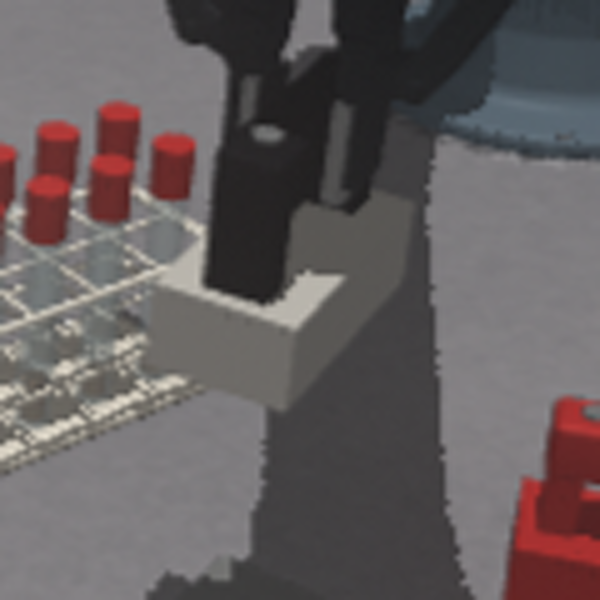

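The lamp hangs level in the fingers. Its hood corners sit at crop px (295,330), (155,282), (415,205) and (285,410). I'll check the grasp offset by fitting these.

```bash
python3 - <<'E'
from h import *
s=lambda u,v:un(u,v,5,(370,190))
a,b,h=.05,.025,.032
S=[("scene",(a,b,h),s(296,330)),("scene",(-a,b,h),s(416,204)),("scene",(a,-b,h),s(153,284)),("scene",(a,b,0),s(285,410)),("scene",(a,-b,0),s(147,350)),("scene",(-a,b,0),s(406,282))]
print(fit(S,[.53,.257,.3,.168],free_z=True)); print(fit(S,[.53,.257,.3],z0=.168))
E
```

```text
(array([0.52735124, 0.25069112, 0.28986604, 0.16198425]), [[-0.2, -0.4], [0.3, -0.0], [0.5, -0.7], [-0.3, 0.1], [0.1, 2.3], [-0.3, -0.0]])
(array([0.53524441, 0.25671837, 0.29547151]), [[-0.0, -0.3], [0.5, -0.4], [0.2, -0.7], [-0.1, 0.4], [-0.3, 2.5], [-0.1, -0.2]])
```

Call:
jog_arm(steps=[{"grip":1,"travel":[-0.05,-0.2,0],"yaw":0},{"grip":1,"travel":[-0.15,-0.6,0],"yaw":0},{"grip":1,"travel":[-0.3,-1.2,0],"yaw":-0.3},{"grip":1,"travel":[-0.5,-2.0,0],"yaw":-0.8},{"grip":1,"travel":[-0.7,-2.8,0],"yaw":-1.3},{"grip":1,"travel":[-0.9,-3.6,0],"yaw":-1.8},{"grip":1,"travel":[-1.1,-4.4,0],"yaw":-2.3},{"grip":1,"travel":[-1.3,-5.2,0],"yaw":-2.8},{"grip":1,"travel":[-1.5,-6.0,0],"yaw":-3.3},{"grip":1,"travel":[-1.7,-6.8,0],"yaw":-3.8},{"grip":1,"travel":[-1.9,-7.6,0],"yaw":-4.3},{"grip":1,"travel":[-2.1,-8.4,0],"yaw":-4.8}])

```text
time_s: 6.75
position: [0.4814, 0.0456, 0.2342]
ee_rot: [[0.993, -0.12, -0.002], [-0.12, -0.993, -0.001], [-0.002, 0.001, -1.0]]
force: [0.1, 0.3, -3.8]
grip_width: 0.0232
```

Call:
jog_arm(steps=[{"grip":1,"travel":[-0.2,-0.8,0],"yaw":-0.5},{"grip":1,"travel":[-0.4,-1.6,0],"yaw":-1.0},{"grip":1,"travel":[-0.6,-2.4,0],"yaw":-1.5},{"grip":1,"travel":[-0.8,-3.2,0],"yaw":-2.0},{"grip":1,"travel":[-1.0,-4.0,0],"yaw":-2.5},{"grip":1,"travel":[-1.2,-4.9,0],"yaw":-2.9},{"grip":1,"travel":[-1.4,-5.8,0],"yaw":-3.2},{"grip":1,"travel":[-1.6,-6.7,0],"yaw":-3.5},{"grip":1,"travel":[-1.8,-7.4,0],"yaw":-3.64},{"grip":1,"travel":[-1.9,-7.8,0],"yaw":-3.64},{"grip":1,"travel":[-1.9,-7.9,0],"yaw":-3.64},{"grip":1,"travel":[-1.9,-7.9,0],"yaw":-3.64}])

```text
time_s: 7.75
position: [0.4351, -0.1503, 0.2349]
ee_rot: [[0.906, -0.423, -0.0], [-0.423, -0.906, 0.001], [-0.001, -0.0, -1.0]]
force: [0.2, 0.6, -3.7]
grip_width: 0.0228
```

```bash
python3 - <<'E'
from workcell import arm
import cv2,numpy as np
d=arm.get_image("scene");cv2.imwrite("pics/scene3.png",d["color"]);cv2.imwrite("pics/scene3c.png",cv2.resize(d["color"][130:250,270:390],None,fx=5,fy=5,interpolation=cv2.INTER_CUBIC))
d=arm.get_image("top");cv2.imwrite("pics/top3.png",d["color"])
s=arm.sense();R=s["ee_rot"];print(s["time_s"],s["position"].round(4),np.arctan2(R[1,0],R[0,0]),R[:,2],s["grip_width"],s["force"],s["q"].round(2))
E
```

```text
7.85 [ 0.4359 -0.1484  0.2351] -0.43329333389950664 [ 3.24980857e-05  1.08234672e-03 -9.99999414e-01] 0.022629294482180692 [-1.03496596 -0.7086007  -2.79121574] [ 0.7   0.06 -0.47  2.03  0.03  1.06 -1.79]
```

View pics/scene3c.png

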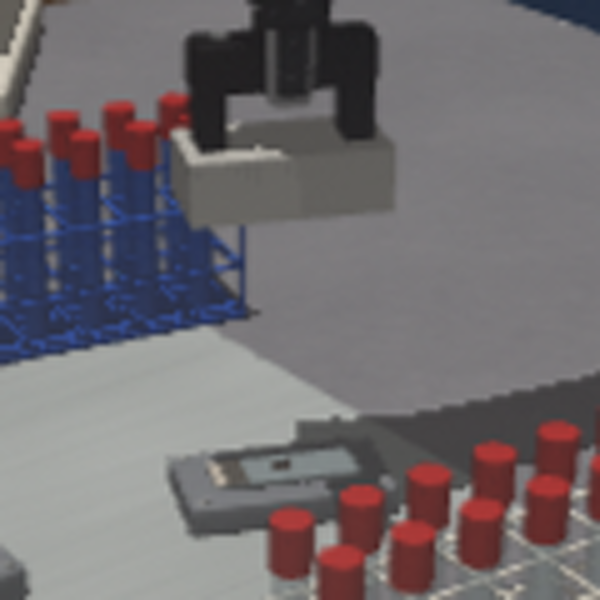

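View pics/top3.png

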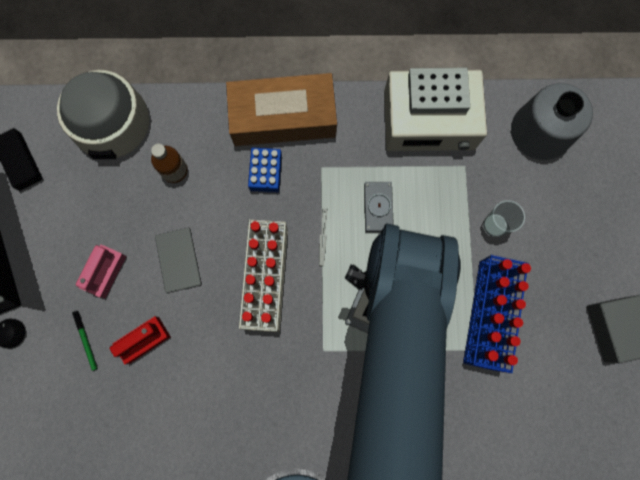

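The lamp (scene crop, about (285,170)) is above the slide stage and parallel to it. The rack, forceps and other objects haven't moved. I'll descend most of the way and check again.

Call:
jog_arm(steps=[{"grip":1,"travel":[0,0,-0.2],"yaw":0},{"grip":1,"travel":[0,0,-0.6],"yaw":0},{"grip":1,"travel":[0,0,-1.2],"yaw":0},{"grip":1,"travel":[0,0,-1.8],"yaw":0},{"grip":1,"travel":[0,0,-2.4],"yaw":0},{"grip":1,"travel":[0,0,-3.0],"yaw":0},{"grip":1,"travel":[0,0,-3.5],"yaw":0},{"grip":1,"travel":[0,0,-3.9],"yaw":0},{"grip":1,"travel":[0,0,-4.2],"yaw":0},{"grip":1,"travel":[0,0,-4.4],"yaw":0},{"grip":1,"travel":[0,0,-4.4],"yaw":0},{"grip":1,"travel":[0,0,-4.4],"yaw":0}])

```text
time_s: 8.85
position: [0.4358, -0.1497, 0.1253]
ee_rot: [[0.907, -0.421, 0.0], [-0.421, -0.907, 0.0], [0.0, -0.0, -1.0]]
force: [0.0, 0.5, -3.0]
grip_width: 0.0227
```

```bash
python3 - <<'E'
from workcell import arm
import cv2,numpy as np
d=arm.get_image("scene");cv2.imwrite("pics/scene4.png",d["color"]);cv2.imwrite("pics/scene4c.png",cv2.resize(d["color"][165:250,280:380],None,fx=7,fy=7,interpolation=cv2.INTER_CUBIC))
s=arm.sense();R=s["ee_rot"];print(s["time_s"],s["position"].round(4),np.arctan2(R[1,0],R[0,0]),s["grip_width"],s["force"])
E
```

```text
8.9 [ 0.4362 -0.1499  0.1257] -0.4350232492846856 0.022629319558758455 [ 0.25440659  0.23012324 -3.85260908]
```

View pics/scene4c.png

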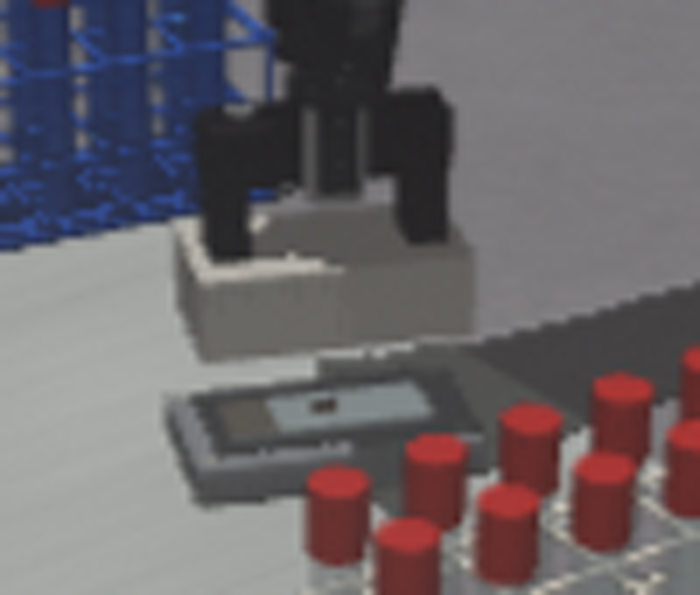

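```bash
python3 - <<'E'
from h import *
s=lambda u,v:un(u,v,7,(280,165))
a,b,h=.05,.025,.032
S=[("scene",(a,b,0),s(205,361)),("scene",(-a,b,0),s(471,332)),("scene",(a,b,h),s(201,286)),("scene",(-a,b,h),s(475,255)),("scene",(a,-b,h),s(172,224))]
for z in(.055,.058,.061):print(z,fit(S,[.43,-.15,-.4],z0=z))
print(fit(S,[.43,-.15,-.4,.06],free_z=True))
p,q=.055,.03
o=[("scene",(p,-q,.018),s(168,400)),("scene",(p,q,.018),s(197,472)),("scene",(0,0,.0215),s(324,406))]
print(fit(o,[.43,-.15,-.4]))
E
```

```text
0.055 (array([ 0.43333056, -0.15667868, -0.41147226]), [[-0.2, 0.4], [0.1, 0.1], [0.1, -0.4], [-0.1, -0.2], [0.1, 0.1]])
0.058 (array([ 0.43697589, -0.15191783, -0.40998996]), [[-0.3, 0.5], [0.3, 0.1], [0.0, -0.4], [-0.0, -0.3], [0.0, 0.0]])
0.061 (array([ 0.44061986, -0.14715259, -0.40845376]), [[-0.4, 0.5], [0.4, 0.1], [-0.0, -0.4], [0.1, -0.4], [-0.1, -0.0]])
(array([ 0.43217975, -0.15818103, -0.41193521,  0.05405303]), [[-0.2, 0.4], [0.1, 0.1], [0.1, -0.4], [-0.2, -0.2], [0.2, 0.1]])
(array([ 0.43703092, -0.14943801, -0.41742894]), [[-0.4, -0.5], [0.1, 0.1], [0.3, 0.3]])
```

The lamp and stage fits agree to about 2 mm and 0.02 rad. I'll make the final descent.

Call:
jog_arm(steps=[{"grip":1,"travel":[0,0,-0.1],"yaw":0},{"grip":1,"travel":[0,0,-0.25],"yaw":0},{"grip":1,"travel":[0,0,-0.45],"yaw":0},{"grip":1,"travel":[0,0,-0.65],"yaw":0},{"grip":1,"travel":[0,0,-0.8],"yaw":0},{"grip":1,"travel":[0,0,-0.9],"yaw":0},{"grip":1,"travel":[0,0,-0.9],"yaw":0},{"grip":1,"travel":[0,0,-0.9],"yaw":0},{"grip":1,"travel":[0,0,-0.9],"yaw":0},{"grip":1,"travel":[0,0,-0.9],"yaw":0}])

```text
time_s: 9.73
position: [0.4358, -0.1499, 0.103]
ee_rot: [[0.907, -0.422, 0.001], [-0.422, -0.907, -0.0], [0.001, -0.0, -1.0]]
force: [-0.9, 0.6, -3.5]
grip_width: 0.0228
```

```bash
python3 - <<'E'
from workcell import arm
import cv2,numpy as np
d=arm.get_image("scene");cv2.imwrite("pics/scene5.png",d["color"]);cv2.imwrite("pics/scene5c.png",cv2.resize(d["color"][165:250,280:380],None,fx=7,fy=7,interpolation=cv2.INTER_CUBIC))
s=arm.sense();R=s["ee_rot"];print(s["time_s"],s["position"].round(4),np.arctan2(R[1,0],R[0,0]),s["grip_width"],s["force"],abs(s["joint_vel"]).max())
E
```

```text
9.7833 [ 0.4358 -0.1499  0.103 ] -0.4351274718281873 0.02304564466609489 [-0.13701727 -0.63165085 -3.52139209] 0.0016387505293091226
```

View pics/scene5c.png

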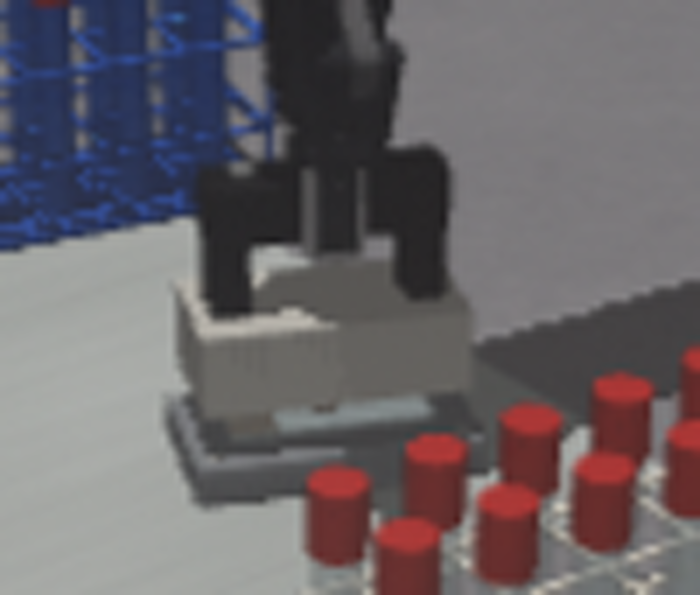

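View pics/scene5.png

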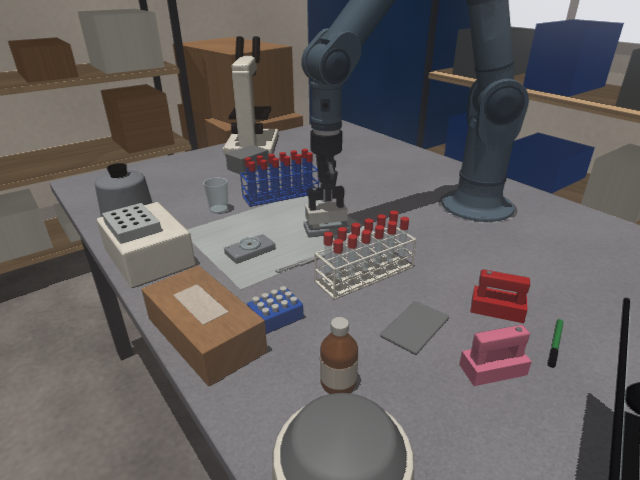

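```bash
python3 - <<'E'
from h import *
s=lambda u,v:un(u,v,7,(280,165))
a,b,h=.05,.025,.032
S=[("scene",(a,b,0),s(204,418)),("scene",(-a,b,0),s(469,390)),("scene",(a,b,h),s(201,342)),("scene",(-a,b,h),s(472,313)),("scene",(a,-b,h),s(175,284))]
print(fit(S,[.43,-.15,-.4],z0=.0355),fit(S,[.43,-.15,-.4,.04],free_z=True))
from workcell import arm
arm.hand_in()
E
```

```text
(array([ 0.43794191, -0.15082323, -0.42194599]), [[-0.2, 0.4], [0.3, 0.1], [-0.0, -0.0], [0.1, -0.1], [-0.2, -0.4]]) (array([ 0.43032663, -0.16079387, -0.42432851,  0.0289348 ]), [[-0.0, 0.3], [-0.0, 0.0], [0.1, -0.0], [-0.1, -0.0], [0.0, -0.3]])
the job is handed in; nothing more can be done
```

I gripped the lamp by its bar and lifted it to about 0.168 m at the rim. I carried it over the tube rack and lowered it over the rectangular slide. The job was handed in at about 9.8 s with the lamp still held at an 80 N grip; hand-in gave no verdict.

**Last checks:**
- **Position and height:** the tool was at (0.436, -0.150) and the slide centre measured (0.4355, -0.1505). From the tool height, the rim is about 15 mm above the glass. A camera fit at that height put the hood within about 3 mm of centre.
- **Alignment and steadiness:** the heading is within about 0.02 rad of the slide's, and the tool was vertical and still. The grip width was 23 mm. The vertical force of -3.5 N is the lamp's weight, with no sign of contact.
- **Surroundings:** in the last picture the tube rack, microtube rack, beaker, bottle and forceps look unmoved. I did not measure their positions.

**One disagreement:** a single-camera fit with the height left free gave a rim height of about 9 mm and a sideways offset of about 11 mm. That offset would be outside the 10 mm limit. One camera fixes depth poorly, and the same kind of fit read about 6 mm low after the lift and 4 mm low before the final descent. I relied on the arm's own position and the fixed-height fit instead.

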